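# Close up the blocks of a dry-block heater with its sliding keeper

### The job

Get the dry-block heater ready: stand the spare three-well block upright in the bay, between the block already there and the sliding keeper. Then, without ramming the blocks together, push the row home until it comes up firm against the hidden stop under the control head and no gap is left between the blocks, and leave the keeper slid right up against the spare block. Leave the narrow block where it stands.

Things in the scene. Friction and masses are not known exactly. Their poses are not given: they have to be found in the camera images.
- block_bay: Open bay of a dry-block heater, fixed: base 124 (x) x 300 (y) mm. Origin on the bench; the blocks' floor is 12 mm above it. At its -y end a white control head (bay y = -140 to -70, z = 66 to 92 mm, blocks pass under it) hides a fixed stop bar: its face lies somewhere from y = -109 to -85 mm, different each time, to be found by touch. Side lips 93.5 mm apart, tops at z = 24 mm.
- set_down (a point): Middle of the set-down place in the bay, on its floor, bay (0, +62, 12) mm. Here the lips are 104 mm apart (from bay y = 35 mm to the open end); between y = 35 and 5 mm they narrow like a funnel to 93.5 mm. A 90 mm block can be set down here and pushed towards the head.
- fitted_block: Aluminium block with eight small wells in two rows, 90 (x) x 45 (y) x 50 (z) mm, loose, about 0.25 kg, standing in the bay between the lips, some way off the hidden stop. Origin: centre of its underside; its axes lie as the bay's.
- spare_block: Aluminium block with one row of three wells (17 mm), 90 (x, along the row) x 45 (y) x 50 (z) mm, loose, about 0.25 kg, standing on the bench to the left of the bay. Origin: centre of its underside. Too long to grip along x; grip it across the 45 mm. Its 90 mm side goes across the bay, either way round. Closed up, its centre is 45 mm from the fitted block's.
- narrow_block: Aluminium block with five small wells in one row, only 30 mm wide: 90 (x) x 30 (y) x 50 (z) mm, loose, standing on the bench to the left of the bay; not needed, to be left alone. It and the spare block may stand in each other's place. Origin: centre of its underside.
- keeper (a joint): Travel of the keeper along the bay's -y, towards the head: 0 at the open end, up to 0.165 m. It slides with about 1.5 N of friction and stays where it is left. Each block adds up to 2.5 N of friction when pushed. More than 40 N between the blocks is ramming.
- keeper_face (a point): Middle of the keeper's flat pushing face, a bar 10 mm high (z) and 10 mm thick across the bay: at bay (0, 135 mm - travel, 31 mm). It bears on the spare block's 90 mm side, 19 mm above the floor.
- keeper_grip (a point): Centre of the keeper's black upright grip, outside the lips on the -x side of the bay: 18 (x) x 13 (y) x 24 (z) mm, top 13 mm above this point. At bay (-85, 145 mm - travel, 49 mm); moves with the keeper. Can be gripped across x or y, or pushed from behind.
Not all that is in view belongs to the job. What is shaped like the spare_block but red is not meant.

How it is judged (in metres and radians):
On the way, in this order (a step that is already met when the one before it is completed fails the run):
1. the spare block stands on the bay's floor between the fitted block and the keeper (y of spare_block in the frame of block_bay between -0.03 and 0.115 m and x of spare_block in the frame of block_bay between -0.009 and 0.009 m and z of spare_block in the frame of block_bay below 0.0155 m and angle between spare_block's own z axis and vertical below 0.06 rad and angle between the y axis of spare_block and the y axis of block_bay, either way round below 0.15 rad), for 0.2 s.
2. the row is pushed up firm against the stop (more than 4.5 N passes from block to block, which friction alone cannot give) (y of spare_block in the frame of fitted_block between 0.0425 and 0.0475 m and y of fitted_block in the frame of block_bay below -0.0595 m and x of spare_block in the frame of block_bay between -0.005 and 0.005 m and z of each of spare_block, fitted_block in the frame of block_bay below 0.0155 m and angle between each of spare_block, fitted_block's own z axis and vertical below 0.06 rad and angle between the y axis of each of spare_block, fitted_block and the y axis of block_bay, either way round below 0.06 rad and x of fitted_block in the frame of block_bay between -0.005 and 0.005 m and contact force between spare_block and fitted_block above 4.5 N), for 0.2 s.
At the end, for the whole second after the job is handed in: Both blocks stand upright and square on the bay's floor between the lips (within 5 mm sideways, 0.06 rad), pushed home under the head, the gap between them under 2.5 mm, the keeper's face within 3 mm of the spare block's side, all at rest (y of spare_block in the frame of fitted_block between 0.0425 and 0.0475 m and y of fitted_block in the frame of block_bay below -0.0595 m and x of spare_block in the frame of block_bay between -0.005 and 0.005 m and z of each of spare_block, fitted_block in the frame of block_bay below 0.0155 m and angle between each of spare_block, fitted_block's own z axis and vertical below 0.06 rad and angle between the y axis of each of spare_block, fitted_block and the y axis of block_bay, either way round below 0.06 rad and x of fitted_block in the frame of block_bay between -0.005 and 0.005 m and (y of keeper_face in the frame of spare_block between 0.0195 and 0.0255 m or y of keeper_face in the frame of spare_block between -0.0255 and -0.0195 m) and linear speed of each of spare_block, fitted_block below 0.01 m/s); the robot touches nothing.
It fails at once if the blocks are rammed together (more than 40 N between them) (contact force between spare_block and fitted_block above 40 N).
It fails at once if the narrow block is disturbed (moved more than 30 mm) (distance of narrow_block from where it was at the start of the episode above 0.03 m).
It also fails if it takes over 67 s, if anything falls off the work surface, if the arm or the gripper's body presses on something with over 40 N, if the wrist force passes 120 N, or if a joint passes its speed limit or range.

### The arm

A 6-joint arm with a two-finger parallel gripper is mounted at the origin on a cart in front of the work surface, level with it; the furniture and walls round the work are solid. World frame = base frame: x ahead of the robot, y to its left, z up, the work surface at z = 0. Lengths are in m, angles in degrees, forces in N, time in s.
With the tool pointing down it reaches from about 0.3 to 0.75 m from the base axis. Payload 8.5 kg.
Tool frame: the origin (TCP) lies midway between the tips of the shut fingers; the grasp point (between the pads) lies grasp_offset behind it (grasp_offset is the distance from the TCP to the grasp point, in m); z points along the fingers, y is the line along which they close (so a half turn about z gives the same grasp; the last joint's range is limited). The gripper opens to 85 mm and grips with 20 to 120 N. Pads are 22 mm wide; open, the fingers measure 114 mm over their backs; the gripper's body (76 mm by 85 mm) begins 54 mm behind the grasp point. The pads swing forward as they close: fully open they stand 13 mm farther back than shut.
Start: joints at [51.893, 21.807, 74.336, -0, 83.858, -12.336], TCP at [0.239, 0.495, 0.231] pointing down, gripper open.
Joint ranges: [-178.18, 178.18], [-50.72, 133.34], [12.68, 142.11], [-81.47, 261.47], [9.98, 163.14], [-165.26, 165.26]. Speed limits (degrees/s): [136.94, 136.94, 180, 180, 180, 180].

### API

Orientations are given as a 3x3 rotation matrix whose columns are the frame's x, y, z axes.
In Python, from rig import observe, get_image, camera_params, close_job, grasp_offset gives the robot as it stands.
- The arm moves only by the shell command python3 -m handwheel 'ROWS' [OPENING] [FORCE]. ROWS is JSON, a list of rows, each a list of 2 entries, a list of its own where there are three numbers: the shift along the tool's x, y, z as a fraction of full scale, then the turn, a rotation vector about the tool's x, y, z as a fraction of full scale. In form: [[[dx, dy, dz], [ax, ay, az]], ...]. A call has 1 to 10 rows; each row is the pose to reach, as a shift and turn from the pose commanded when the call began, along the tool's axes at that moment, turning the shorter way round; what a row does not reach only later rows make up. Full scale, the value 1, is 0.5 m for a shift and pi rad for a turn. A row lasts 1/10 s, in which the tool goes at most 50 mm and 8.59 degrees, less where a joint would pass 70% of its speed; a pose out of reach is approached as far as the arm can. A call with a number of a shift or a turn outside -1 to 1 is refused whole. A call with a gripper value outside its range is refused whole. OPENING is the opening, from 0 (shut) to 1 (fully open), set as the call begins (- or left out, the last holds). The fingers move at their own pace and stop on an object; FORCE is the grip in N (left out, the last holds). Time passes only in rows, so rows that repeat a pose let the fingers close. It gives the time, the measured TCP pose, the force, the opening and the grip force at its end, in the units of the state.
- observe(): the state, without advancing time (a new reading comes with each control period).
- get_image(name): name is "scene" or "side" or "wrist"; returns (picture, depth): 420x560x3 uint8, red, green, blue; 420x560 float32, m along the optical axis (not along the pixel's ray), 0 where there is no reading.
- camera_params(name): a dict with "K" (3x3 intrinsics, pixels), "R" (3x3) and "t" (3): a world point X has camera coordinates R X + t. Camera axes: x right, y down, z forward; pixel columns grow to the right and rows downward; lengths in m; the calibration is good to about 2 mm. A picture is of the moment at which its call begins: read the wrist's pose just before it. camera_params takes no time and is no camera call; for the wrist camera it gives the pose at the moment of the call.
- close_job(): hands the job in; it is judged then, once.
The state is a dict: "time_s": time; "q": joint angles; "qvel": joint speeds; "joint_efforts": joint torques, N m; "position": TCP position; "tool_rot": TCP orientation; "ft_force": force on the tool from outside, world axes, zero at the start; "wrist_torque": the same for the moment, N m; "grip_width": finger opening in m; "gripper_force": force on a finger pad.
Only numpy, scipy, OpenCV 4.12 (cv2) and the standard library are available. Lean on these libraries where they do the work, as an engineer would, in place of code of your own. Each camera call takes 0.05 s, during which the arm holds its last target. There are 200 camera calls.

## Working session

There is one attempt and no reset: what is moved stays moved. The work goes in short steps, Python scripts to look and compute and a shell command to move; the robot and the scene stay as the last step left them, time stands still between calls to the robot, and variables do not carry over. Pictures are saved under pics/ and viewed, at most 10 in all, crops included, and the job is handed in when it is done.

```bash
mkdir -p pics; ls; python3 - <<'E'
from rig import *
import cv2,numpy as np
s=observe();print(s['time_s'],s['position'],np.round(s['tool_rot'],3).tolist(),s['grip_width'],grasp_offset)
for n in("scene","side"):
    p,d=get_image(n);c=camera_params(n);np.savez(f'pics/{n}0.npz',p=p,d=d,**c)
    cv2.imwrite(f'pics/{n}0.png',p[:,:,::-1])
E
```

```text
pics
0.0 [0.23894415 0.49505349 0.23071766] [[-0.901, 0.435, -0.001], [0.435, 0.901, -0.001], [0.0, -0.001, -1.0]] 0.0856328500709907 0.0187
```

View pics/scene0.png

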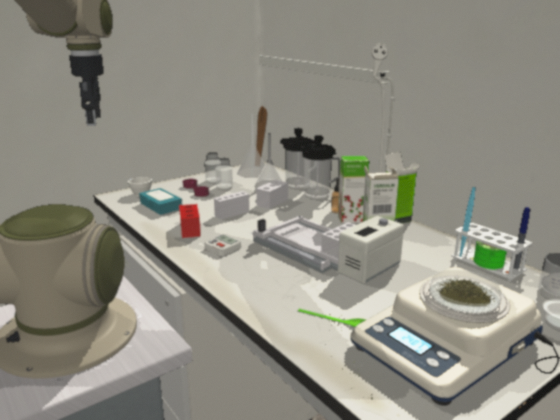

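View pics/side0.png

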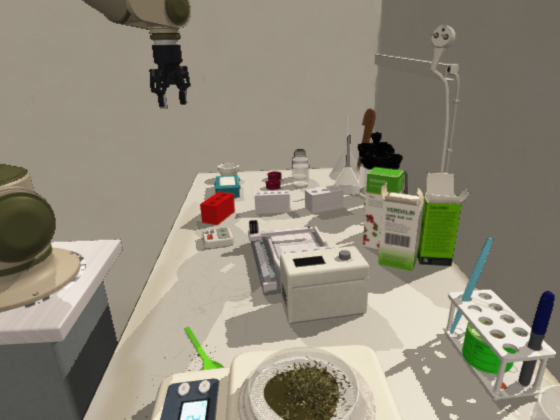

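The scene picture shows the bay at about (300,242), the head at (370,247) and the keeper grip at (262,226). There are two grey blocks at (232,205) and (271,193), seen in the side view at (272,202) and (323,198). The red decoy is at (190,220). Next I'll enlarge both views and take 3D points.

```bash
cat > h.py <<'E'
import numpy as np,cv2
from rig import *
def load(f): return np.load(f)
def cloud(z):
    p,d,K,R,t=z['p'],z['d'],z['K'],z['R'],z['t']
    v,u=np.mgrid[:420,:560]; c=np.stack([(u-K[0,2])/K[0,0]*d,(v-K[1,2])/K[1,1]*d,d],-1)
    X=(c-t)@R; X[d==0]=np.nan
    return X
E
python3 - <<'E'
from h import *
a=load('pics/scene0.npz');b=load('pics/side0.npz')
A=cv2.resize(a['p'][165:285,170:410],None,fx=3.3,fy=2.5,interpolation=cv2.INTER_CUBIC)
B=cv2.resize(b['p'][175:295,190:370],None,fx=4.4,fy=2.4,interpolation=cv2.INTER_CUBIC)
w=792
cv2.imwrite('pics/crop0.png',np.vstack([A[:,:w],cv2.resize(B,(w,288))])[:,:,::-1])
for n,z,pts in(('scene',a,[(232,198),(271,187),(190,212),(262,222),(300,242),(340,232)]),('side',b,[(272,195),(323,191),(218,205),(253,226),(290,243),(300,256)])):
    X=cloud(z)
    for u,v in pts: print(n,u,v,np.round(X[v,u],3))
for z in(a,b):
    X=cloud(z);m=(abs(X[...,2]-.05)<.005)&(X[...,0]>.2)&(X[...,0]<.8)&(abs(X[...,1])<.8)
    nl,l,st,c=cv2.connectedComponentsWithStats(m.astype(np.uint8))
    for i in range(1,nl):
        if st[i,4]>40:
            q=X[l==i];r=cv2.minAreaRect(q[:,:2].astype(np.float32)*1000);print(st[i],np.round(q.mean(0),3),np.round(r[0]),np.round(r[1]),round(r[2],1))
E
```

```text
scene 232 198 [0.496 0.272 0.05 ]
scene 271 187 [0.626 0.28  0.051]
scene 190 212 [0.363 0.248 0.051]
scene 262 222 [0.456 0.08  0.059]
scene 300 242 [0.519 0.02  0.014]
scene 340 232 [ 0.508 -0.117  0.092]
side 272 195 [0.503 0.269 0.047]
side 323 191 [0.635 0.281 0.048]
side 218 205 [0.372 0.214 0.048]
side 253 226 [0.458 0.077 0.051]
side 290 243 [0.535 0.069 0.011]
side 300 256 [ 0.538 -0.131  0.091]
[218 148  31   8  90] [0.739 0.66  0.05 ] [740. 661.] [ 19. 119.] 85.6
[ 70 155 136  28 439] [0.404 0.66  0.05 ] [418. 661.] [434.  19.] 0.1
[244 158  19   5  61] [0.734 0.531 0.05 ] [735. 533.] [29. 59.] 49.3
[263 167  14   6  50] [0.718 0.417 0.049] [720. 418.] [26. 40.] 51.3
[285 169  19   7  61] [0.758 0.347 0.05 ] [757. 352.] [22. 66.] 21.3
[215 171  18   6  59] [0.585 0.463 0.05 ] [587. 466.] [28. 51.] 61.1
[304 179  27   7  85] [0.755 0.238 0.05 ] [757. 241.] [35. 74.] 48.5
[256 180  32  14 225] [0.634 0.288 0.049] [639. 292.] [101.  48.] 18.3
[214 191  35  12 204] [0.501 0.284 0.049] [502. 289.] [93. 39.] 1.6
[339 199  56  17 214] [0.721 0.014 0.05 ] [716.  24.] [ 50. 151.] 1
[... 809 characters left out ...]
185] [0.504 0.282 0.048] [504. 284.] [88. 34.] 0.0
[200 192  34  16 267] [0.366 0.253 0.048] [366. 257.] [97. 47.] 66.1
[364 223  17   7  76] [0.705 0.055 0.05 ] [705.  55.] [ 6. 35.] 60.2
[380 232  53  18 250] [ 0.749 -0.027  0.05 ] [752. -25.] [92. 45.] 14.3
[280 274  89  27 477] [ 0.571 -0.177  0.05 ] [ 564. -172.] [ 60. 144.] 71.4
[466 325  27  28 230] [ 0.75  -0.302  0.051] [ 750. -296.] [13. 48.] 12.2
[503 347  12   6  41] [ 0.78 -0.32  0.05] [ 782. -320.] [19.  3.] 10.3
[524 360  12   6  46] [ 0.795 -0.342  0.048] [ 794. -342.] [ 5. 11.] 49.4
[499 363   8   9  47] [ 0.756 -0.349  0.05 ] [ 756. -349.] [4. 7.] 44.5
[542 398  18  10 121] [ 0.781 -0.401  0.05 ] [ 779. -402.] [22.  3.] 5.3
```

View pics/crop0.png

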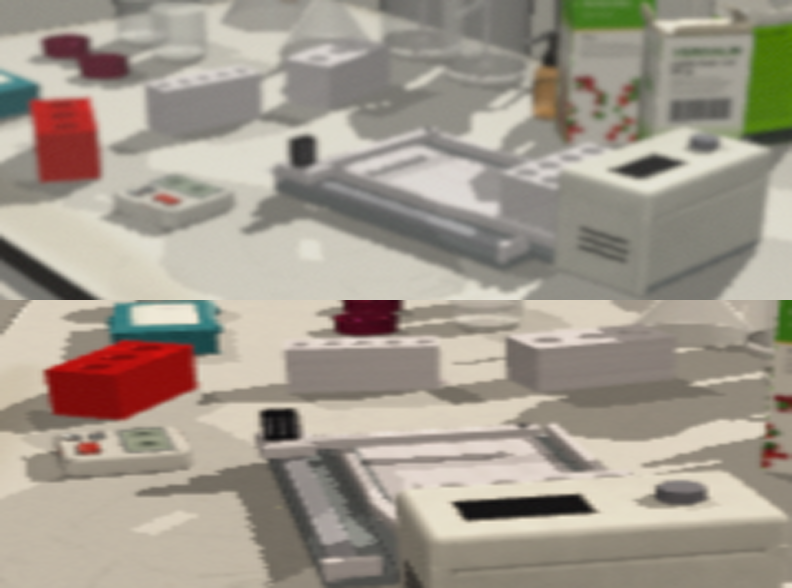

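The block at scene (232,205) and side (272,202) has five small wells and measures about 34 mm wide, so it is the narrow block. The one at scene (271,193) and side (323,198) has three big wells and measures about 91x48 mm. It is grey, so it is the spare, at (0.639,0.290) with yaw about 18°. The red block at scene (190,220) is the decoy.

I'll go over the spare with the wrist camera to refine its pose.

```bash
cat >> h.py <<'E'
def rows(target,yaw_y=None,st=None):
    """shift fractions (tool axes now) to world target; turn about tool z so that tool y points at yaw_y (deg) or opposite"""
    s=st or observe();Rt=np.array(s['tool_rot']);d=Rt.T@(np.array(target)-s['position'])
    cur=np.degrees(np.arctan2(Rt[1,1],Rt[0,1]));out=[round(float(v),4) for v in d/0.5]
    if yaw_y is not None:
        e=(yaw_y-cur+90)%180-90; print('tool yaw',cur,'turn',e,'frac az',-e/180)
    print('t',s['time_s'],'pos',np.round(s['position'],4),'shift',out,'dist',np.linalg.norm(d))
E
python3 - <<'E'
from h import *
s=observe();c=camera_params('wrist');Rt=np.array(s['tool_rot']);R,t=np.array(c['R']),np.array(c['t'])
print('cam in tool',Rt.T@(-R.T@t-s['position']),'cam axis in tool',(Rt.T@R.T).round(3).tolist(),c['K'])
rows([.60,.22,.25],108)
E
```

```text
cam in tool [ 7.09231158e-02  5.01126697e-05 -1.42634542e-01] cam axis in tool [[0.0, -0.959, -0.284], [1.0, 0.0, -0.001], [0.001, -0.284, 0.959]] [[296.03253799   0.         272.12222235]
 [  0.         296.03253799 202.87322787]
 [  0.           0.           1.        ]]
tool yaw 64.23007056199046 turn 43.76992943800954 frac az -0.24316627465560856
t 0.1 pos [0.239  0.4951 0.2308] shift [-0.8894, -0.1816, -0.0385] dist 0.454301926976554
```

```bash
python3 - <<'E'
from h import *
rows([.55,.14,.26],108)
E
```

```text
tool yaw 64.23007056199046 turn 43.76992943800954 frac az -0.24316627465560856
t 0.1 pos [0.239  0.4951 0.2308] shift [-0.8689, -0.3692, -0.0582] dist 0.4729534242256144
```

```bash
python3 -m handwheel '[[[-0.87,-0.37,-0.058],[0,0,-0.243]],[[-0.87,-0.37,-0.058],[0,0,-0.243]],[[-0.87,-0.37,-0.058],[0,0,-0.243]],[[-0.87,-0.37,-0.058],[0,0,-0.243]],[[-0.87,-0.37,-0.058],[0,0,-0.243]],[[-0.87,-0.37,-0.058],[0,0,-0.243]],[[-0.87,-0.37,-0.058],[0,0,-0.243]],[[-0.87,-0.37,-0.058],[0,0,-0.243]],[[-0.87,-0.37,-0.058],[0,0,-0.243]],[[-0.87,-0.37,-0.058],[0,0,-0.243]]]' 1
python3 -m handwheel '[[[0,0,0],[0,0,0]],[[0,0,0],[0,0,0]],[[0,0,0],[0,0,0]]]'
python3 - <<'E'
from h import *
c=camera_params('wrist');p,d=get_image('wrist');np.savez('pics/w1.npz',p=p,d=d,**c);cv2.imwrite('pics/w1.png',p[:,:,::-1])
z=load('pics/w1.npz');X=cloud(z)
for lo,hi in((.045,.053),(.055,.065),(.086,.097),(.02,.028),(.032,.04),(.008,.016)):
    m=(X[...,2]>lo)&(X[...,2]<hi)
    nl,l,st,cc=cv2.connectedComponentsWithStats(m.astype(np.uint8))
    for i in range(1,nl):
        if st[i,4]>60:
            q=X[l==i];r=cv2.minAreaRect(q[:,:2].astype(np.float32)*1000);print(lo,st[i],np.round(q.mean(0),3),np.round(r[0],1),np.round(r[1],1),round(r[2],1))
E
```

```text
time_s: 1.1
position: [0.5505, 0.1387, 0.2601]
tool_rot: [[-0.951, -0.308, -0.001], [-0.308, 0.951, 0.0], [0.001, 0.0, -1.0]]
ft_force: [1.0, 0.8, 0.1]
grip_width: 0.0848
gripper_force: 0.0
time_s: 1.4
position: [0.5489, 0.1413, 0.26]
tool_rot: [[-0.951, -0.309, -0.001], [-0.309, 0.951, 0.0], [0.001, 0.0, -1.0]]
ft_force: [0.1, -0.2, 0.7]
grip_width: 0.0853
gripper_force: 0.0
0.045 [ 385    2   87   96 3465] [0.366 0.258 0.05 ] [366.1 259.2] [90.4 46.3] 65.6
0.045 [113  97   7  79 267] [ 0.56  -0.048  0.049] [561.5 -47.7] [89.9  4.1] 9.4
0.045 [ 372  138   54   77 1687] [0.502 0.285 0.049] [503.3 286.4] [89.8 31.4] 0.4
0.045 [ 340  242   39   62 1187] [0.636 0.282 0.049] [639.2 291.2] [91.6 45.1] 18.3
0.045 [125 250  22  20 102] [0.71  0.003 0.049] [710.4   3.1] [34.1  2.2] 61.8
0.045 [185 259  26  26 111] [0.702 0.086 0.049] [702.2  85.6] [45.6  2.4] 58.8
0.045 [478 266  33  30 187] [0.589 0.459 0.049] [589.7 463.1] [20.9 49.9] 69.7
0.045 [532 284  26   9 100] [0.581 0.537 0.049] [579.3 540.9] [ 6.9 33.4] 29.2
0.045 [214 289  23  16 105] [0.723 0.131 0.05 ] [725.5 131.6] [15.2 31.4]
[... 5534 characters left out ...]
  32  24  94] [0.702 0.083 0.012] [702.   82.6] [49.5 17.5] 79.4
0.008 [461 254  30  29 156] [0.589 0.459 0.012] [592.  463.4] [22.  50.7] 77.3
0.008 [219 275  21  13  61] [0.722 0.131 0.012] [724.1 131.6] [11.6 30.9] 1.0
0.008 [  0 293  53  17 213] [ 0.857 -0.157  0.012] [ 857.4 -156.3] [77.7  3.5] 88.6
0.008 [276 307  48  22 149] [0.746 0.246 0.012] [752.9 249.6] [30.2 74.2] 25.6
0.008 [335 330  37  22 144] [0.762 0.341 0.012] [765.3 342. ] [18.5 64.1] 45.6
0.008 [547 334  13  23 114] [0.68  0.658 0.012] [677.3 658.2] [ 3.9 38. ] 90.0
0.008 [188 341  29  11 108] [0.856 0.119 0.012] [856.7 121. ] [46.9  5.3] 84.2
0.008 [421 404  38  13 134] [0.857 0.545 0.012] [856.8 545.9] [70.4  3.8] 89.8
```

View pics/w1.png

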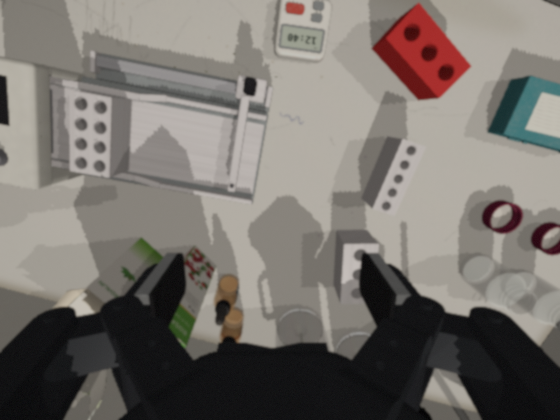

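The wrist view confirms the objects:
- **Spare:** the 3-well grey block at (357,265), 91x45 mm.
- **Narrow block:** the 5-well block at (397,178), 90x31 mm.
- **Fitted block:** at (92,132), against the head.
- **Keeper:** its bar at (240,130) and grip at (250,87).

Next I'll fix the bay frame from its edges.

```bash
python3 - <<'E'
from h import *
z=load('pics/w1.npz');X=cloud(z).reshape(-1,3)*1000
th=np.radians(7.4);o=np.array([562.1,-47.6]);ex=np.array([np.cos(th),np.sin(th)]);ey=np.array([-ex[1],ex[0]])
d=X[:,:2]-o;b=np.c_[d@ex,d@ey,X[:,2]]
b=b[np.isfinite(b[:,0])]
# height profile along y at several x
for x0 in(-40,-20,0,20,40,50,56):
    s=b[abs(b[:,0]-x0)<4]
    print(x0,[(y,int(np.median(s[abs(s[:,1]-y)<2,2]))) for y in range(-76,172,4) if (abs(s[:,1]-y)<2).any()])
for y0 in(30,60,80):
    s=b[abs(b[:,1]-y0)<4]
    print(y0,[(x,int(np.median(s[abs(s[:,0]-x)<1,2]))) for x in range(-110,90,2) if (abs(s[:,0]-x)<1).any()])
# yaw from fitted block front face & head front
f=b[(b[:,2]>30)&(b[:,2]<55)&(abs(b[:,1])<6)&(abs(b[:,0])<40)];print('fitted face slope',np.polyfit(f[:,0],f[:,1],1),len(f))
h=b[(b[:,2]>89)&(b[:,2]<95)&(abs(b[:,0])<60)]
e=[(x,np.percentile(h[abs(h[:,0]-x)<3,1],99)) for x in range(-50,51,10)];print('head',np.polyfit(*zip(*e),1),e)
k=b[(abs(b[:,2]-36)<2)&(abs(b[:,0])<38)&(b[:,1]>120)]
e=[(x,*np.percentile(k[abs(k[:,0]-x)<3,1],[2,98])) for x in range(-35,36,10)];print('keeper',np.round(e,1).tolist())
g=b[(b[:,2]>58)&(b[:,2]<65)&(abs(b[:,0]+85)<15)&(abs(b[:,1]-145)<15)];print('grip',np.percentile(g,[2,98],axis=0).round(1))
E
```

```text
-40 [(-76, 91), (-72, 92), (-68, 92), (-64, 91), (-60, 81), (-44, 62), (-40, 61), (-36, 61), (-32, 61), (-28, 61), (-24, 62), (-20, 61), (-16, 60), (-12, 61), (-8, 62), (-4, 61), (0, 40), (4, 12), (8, 11), (12, 12), (16, 12), (20, 11), (24, 11), (28, 12), (32, 12), (36, 12), (40, 12), (44, 12), (48, 12), (52, 12), (56, 12), (60, 12), (64, 11), (68, 12), (72, 12), (76, 12), (80, 12), (84, 12), (88, 11), (92, 11), (96, 11), (100, 12), (104, 11), (108, 12), (112, 11), (116, 12), (120, 12), (124, 12), (128, 12), (132, 12), (136, 35), (140, 35), (144, 34), (148, 12), (152, 12), (156, 12), (160, 11), (164, 12), (168, 11)]
-20 [(-76, 92), (-72, 92), (-68, 92), (-64, 91), (-60, 81), (-44, 61), (-40, 62), (-36, 61), (-32, 61), (-28, 61), (-24, 62), (-20, 61), (-16, 61), (-12, 62), (-8, 61), (-4, 61), (0, 40), (4, 12), (8, 12), (12, 12), (16, 12), (20, 12), (24, 12), (28, 12), (32, 12), (36, 12), (40, 12), (44, 12), (48, 11), (52, 12), (56, 11), (60, 12), (64, 12), (68, 11), (72, 11), (76, 12), (80, 12), (84, 12), (88, 12), (92, 11), (96, 12), (100, 12), (104, 12), (108, 12), (112, 12), (116, 
[... 6298 characters left out ...]
698
head [-3.00056916e-03 -6.06903805e+01] [(-50, np.float64(-60.49015438750485)), (-40, np.float64(-60.27519329960686)), (-30, np.float64(-60.838372331105404)), (-20, np.float64(-60.63726164923161)), (-10, np.float64(-60.88711716481838)), (0, np.float64(-60.97302784446166)), (10, np.float64(-60.75340465850616)), (20, np.float64(-60.18996678345669)), (30, np.float64(-60.78452509043503)), (40, np.float64(-60.78379447920822)), (50, np.float64(-60.98136745059267))]
keeper [[-35.0, 135.9, 346.8], [-25.0, 135.5, 325.3], [-15.0, 135.5, 344.1], [-5.0, 135.8, 322.6], [5.0, 135.7, 341.8], [15.0, 135.5, 320.6], [25.0, 135.6, 339.0], [35.0, 135.2, 144.8]]
grip [[-93.5 139.2  59. ]
 [-76.4 151.3  63.7]]
```

```bash
python3 - <<'E'
from h import *
rows([.639,.291,.09],108.3);rows([.639,.291,.010])
E
```

```text
tool yaw 108.04637445739415 turn 0.253625542605846 frac az -0.0014090307922547001
t 1.45 pos [0.5488 0.1415 0.2602] shift [-0.2643, 0.2282, 0.3404] dist 0.24383525481933696
t 1.45 pos [0.5488 0.1415 0.2602] shift [-0.2644, 0.2282, 0.5004] dist 0.30510753101870414
```

```bash
python3 -m handwheel '[[[-0.264,0.228,0.28],[0,0,-0.0014]],[[-0.264,0.228,0.28],[0,0,-0.0014]],[[-0.264,0.228,0.28],[0,0,-0.0014]],[[-0.264,0.228,0.28],[0,0,-0.0014]],[[-0.264,0.228,0.28],[0,0,-0.0014]],[[-0.264,0.228,0.34],[0,0,-0.0014]],[[-0.264,0.228,0.42],[0,0,-0.0014]],[[-0.264,0.228,0.5],[0,0,-0.0014]],[[-0.264,0.228,0.5],[0,0,-0.0014]],[[-0.264,0.228,0.5],[0,0,-0.0014]]]' 1
python3 -m handwheel '[[[0,0,0],[0,0,0]],[[0,0,0],[0,0,0]],[[0,0,0],[0,0,0]],[[0,0,0],[0,0,0]],[[0,0,0],[0,0,0]],[[0,0,0],[0,0,0]],[[0,0,0],[0,0,0]],[[0,0,0],[0,0,0]]]' 0 50
```

```text
time_s: 2.45
position: [0.6397, 0.2907, 0.0113]
tool_rot: [[-0.949, -0.314, 0.0], [-0.314, 0.949, 0.0], [-0.0, 0.0, -1.0]]
ft_force: [-0.2, 0.2, 1.9]
grip_width: 0.0858
gripper_force: 0.0
time_s: 3.25
position: [0.6406, 0.2902, 0.0123]
tool_rot: [[-0.95, -0.313, 0.003], [-0.313, 0.95, 0.001], [-0.003, 0.0, -1.0]]
ft_force: [-2.3, 0.5, 6.5]
grip_width: 0.0444
gripper_force: 52.8
```

```bash
python3 -m handwheel '[[[0,0,-0.05],[0,0,0]],[[0,0,-0.13],[0,0,0]],[[0,0,-0.2],[0,0,0]],[[0,0,-0.2],[0,0,0]],[[0,0,-0.2],[0,0,0]]]'
python3 - <<'E'
from h import *
c=camera_params('wrist');s=observe();p,d=get_image('wrist');np.savez('pics/w2.npz',p=p,d=d,**c);cv2.imwrite('pics/w2.png',p[:,:,::-1])
rows([.5526,.0258,.11],97.4,s)
X=cloud(load('pics/w2.npz'))
m=(X[...,2]>.12)&(X[...,2]<.17)&(abs(X[...,0]-s['position'][0])<.08)&(abs(X[...,1]-s['position'][1])<.08)
q=X[m];h=np.histogram(q[:,2],bins=20);print(h)
E
```

```text
time_s: 3.75
position: [0.6398, 0.2897, 0.1106]
tool_rot: [[-0.95, -0.313, 0.001], [-0.313, 0.95, 0.0], [-0.001, -0.0, -1.0]]
ft_force: [-0.1, 0.9, -2.5]
grip_width: 0.0445
gripper_force: 51.8
tool yaw 108.22023949576793 turn -10.820239495767922 frac az 0.06011244164315512
t 3.75 pos [0.6398 0.2897 0.1106] shift [0.3306, -0.4468, 0.001] dist 0.27789860177831827
(array([  254,   305,   327,   404,   474,   572,   503,   512,   557,
         579,  1763, 13784,   457,   175,   332,   588,   650,   894,
        2202,  2927]), array([0.12000329, 0.12250306, 0.12500283, 0.1275026 , 0.13000238,
       0.13250215, 0.13500192, 0.13750169, 0.14000147, 0.14250124,
       0.14500101, 0.14750079, 0.15000056, 0.15250033, 0.1550001 ,
       0.15749988, 0.15999965, 0.16249942, 0.1649992 , 0.16749897,
       0.16999874]))
```

View pics/w2.png

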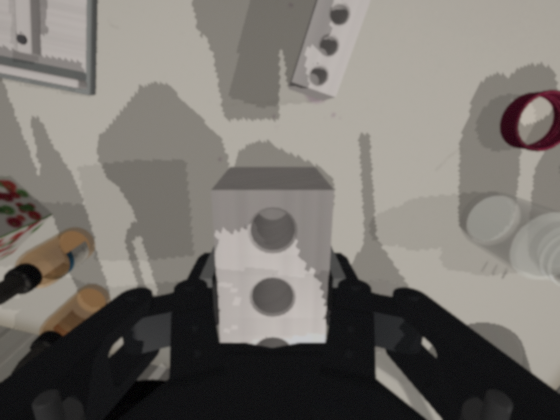

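The spare (3 large wells) is held square. The next check is how far the block sits off the TCP along the tool's x.

```bash
python3 - <<'E'
from h import *
s=observe();Rt=np.array(s['tool_rot']);X=cloud(load('pics/w2.npz'))[160:345,205:340].reshape(-1,3)
q=(X-s['position'])@Rt
t=q[abs(q[:,2]+.038)<.003]
print(np.percentile(t,[0.5,1,50,99,99.5],axis=0).round(4))
f=q[(q[:,2]>-.03)&(q[:,2]<.01)&(abs(q[:,1])<.015)&(q[:,0]>.03)];print('end face x by height',[(z,np.median(f[abs(f[:,2]-z)<.003,0]).round(4)) for z in(-.025,-.015,-.005,.003)])
E
```

```text
[[-0.0222 -0.0248 -0.0408]
 [-0.0216 -0.0237 -0.0407]
 [ 0.0149 -0.001  -0.0391]
 [ 0.045   0.0221 -0.0357]
 [ 0.0451  0.0233 -0.0353]]
end face x by height [(-0.025, np.float64(0.045)), (-0.015, np.float64(0.045)), (-0.005, np.float64(0.045)), (0.003, np.float64(0.045))]
```

```bash
python3 -m handwheel '[[[0.05,-0.07,0],[0,0,0.01]],[[0.12,-0.16,0],[0,0,0.03]],[[0.18,-0.24,0],[0,0,0.05]],[[0.24,-0.32,0],[0,0,0.06]],[[0.29,-0.39,0],[0,0,0.06]],[[0.32,-0.43,0],[0,0,0.06]],[[0.331,-0.447,0],[0,0,0.06]],[[0.331,-0.447,0],[0,0,0.06]],[[0.331,-0.447,0],[0,0,0.06]]]'
python3 - <<'E'
from h import *
rows([.5526,.0258,.026],97.4)
E
```

```text
time_s: 4.7
position: [0.5527, 0.0266, 0.1096]
tool_rot: [[-0.992, -0.13, -0.001], [-0.13, 0.992, 0.001], [0.001, 0.001, -1.0]]
ft_force: [-0.5, -0.5, -2.7]
grip_width: 0.0444
gripper_force: 51.9
tool yaw 97.4471597241971 turn -0.04715972419710113 frac az 0.0002619984677616729
t 4.7 pos [0.5527 0.0266 0.1096] shift [0.0002, -0.0017, 0.1673] dist 0.08364627002356069
```

```bash
python3 -m handwheel '[[[0,-0.001,0.05],[0,0,0]],[[0,-0.001,0.11],[0,0,0]],[[0,-0.001,0.15],[0,0,0]],[[0,-0.001,0.162],[0,0,0]],[[0,-0.001,0.168],[0,0,0]],[[0,-0.001,0.17],[0,0,0]],[[0,-0.001,0.17],[0,0,0]]]'
```

```text
time_s: 5.4
position: [0.5532, 0.0254, 0.026]
tool_rot: [[-0.992, -0.13, 0.002], [-0.13, 0.992, -0.0], [-0.002, -0.0, -1.0]]
ft_force: [-0.4, 0.7, -1.5]
grip_width: 0.0447
gripper_force: 51.9
```

```bash
python3 -m handwheel '[[[0,0,0.003],[0,0,0]],[[0,0,0.003],[0,0,0]],[[0,0,0.003],[0,0,0]]]'
```

```text
time_s: 5.7
position: [0.5531, 0.0252, 0.0243]
tool_rot: [[-0.992, -0.129, 0.001], [-0.129, 0.992, -0.0], [-0.001, -0.0, -1.0]]
ft_force: [-0.0, 1.2, 0.5]
grip_width: 0.0445
gripper_force: 52.1
```

```bash
python3 -m handwheel '[[[0,0,0],[0,0,0]],[[0,0,0],[0,0,0]],[[0,0,0],[0,0,0]],[[0,0,0],[0,0,0]]]' 0.75
python3 -m handwheel '[[[0,0,-0.04],[0,0,0]],[[0,0,-0.1],[0,0,0]],[[0,0,-0.2],[0,0,0]],[[0,0,-0.3],[0,0,0]],[[0,0,-0.3],[0,0,0]]]'
python3 - <<'E'
from h import *
c=camera_params('wrist');s=observe();p,d=get_image('wrist');np.savez('pics/w3.npz',p=p,d=d,**c);cv2.imwrite('pics/w3.png',p[:,:,::-1])
X=cloud(load('pics/w3.npz')).reshape(-1,3)*1000
th=np.radians(7.4);o=np.array([562.1,-47.6]);ex=np.array([np.cos(th),np.sin(th)]);ey=np.array([-ex[1],ex[0]])
e=X[:,:2]-o;b=np.c_[e@ex,e@ey,X[:,2]];b=b[np.isfinite(b[:,0])]
def box(n,lo,hi):
    q=b[((b>lo)&(b<hi)).all(1)]
    r=cv2.minAreaRect(q[:,:2].astype(np.float32));print(n,len(q),np.percentile(q,[1,99],axis=0).round(1).tolist(),np.round(r[0],1),np.round(r[1],1),round(r[2],2))
box('spare',[-60,30,58],[60,110,65]);box('fitted',[-60,-50,58],[60,15,65]);box('grip',[-105,120,57],[-65,170,66]);box('keeper',[-38,120,33],[38,160,39])
print(s['position'])
E
```

```text
time_s: 6.1
position: [0.5526, 0.0252, 0.0238]
tool_rot: [[-0.992, -0.129, -0.0], [-0.129, 0.992, -0.0], [0.0, -0.0, -1.0]]
ft_force: [0.4, 0.1, 0.5]
grip_width: 0.0639
gripper_force: 0.0
time_s: 6.6
position: [0.5552, 0.0249, 0.1803]
tool_rot: [[-0.992, -0.129, 0.012], [-0.129, 0.992, -0.002], [-0.012, -0.004, -1.0]]
ft_force: [0.4, -0.9, -1.4]
grip_width: 0.064
gripper_force: 0.0
spare 4018 [[-45.0, 50.6, 59.7], [43.8, 95.0, 63.4]] [-0.2 72.8] [90.  45.1] 0.02
fitted 3616 [[-44.9, -44.6, 58.4], [44.3, 0.1, 63.6]] [ -0.2 -22.4] [90.4 45.7] 0.23
grip 357 [[-93.4, 138.2, 57.6], [-76.3, 151.0, 63.5]] [-84.9 144.9] [13.6 17.3] 89.71
keeper 772 [[-37.8, 134.9, 33.4], [37.1, 144.7, 37.9]] [  0. 140.] [10.3 75.8] 89.96
[0.55521218 0.02489944 0.18029427]
```

View pics/w3.png

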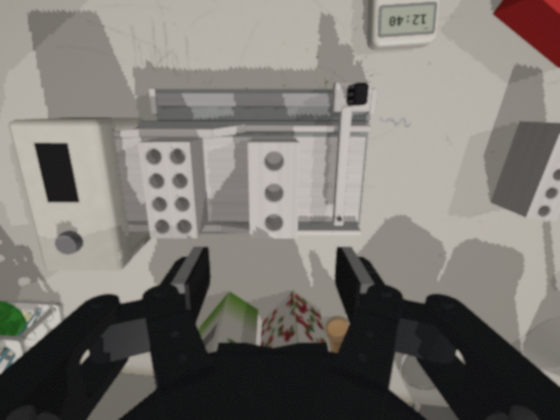

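The spare stands square in the bay at x -0.2, and the keeper grip is at (356,95) in the picture. Next I'll grip the keeper across y.

```bash
python3 - <<'E'
from h import *
rows([.4592,.0852,.12],97.4);rows([.4592,.0852,.043],97.4)
print(np.round(observe()['tool_rot'],4).tolist())
E
```

```text
tool yaw 97.42718632745687 turn -0.027186327456860226 frac az 0.00015103515253811237
t 6.65 pos [0.5538 0.0251 0.1768] shift [0.1729, 0.144, 0.1122] dist 0.12570021914953705
tool yaw 97.42718632745687 turn -0.027186327456860226 frac az 0.00015103515253811237
t 6.65 pos [0.5538 0.0251 0.1768] shift [0.1739, 0.1443, 0.2662] dist 0.1745804792227216
[[-0.9916, -0.1293, 0.0067], [-0.1293, 0.9916, -0.0011], [-0.0065, -0.002, -1.0]]
```

```bash
python3 -m handwheel '[[[0.08,0.07,0.05],[0,0,0]],[[0.172,0.145,0.107],[0,0,0]],[[0.172,0.145,0.107],[0,0,0]],[[0.172,0.145,0.107],[0,0,0]],[[0.172,0.145,0.107],[0,0,0]],[[0.172,0.145,0.107],[0,0,0]]]' 0.5
python3 - <<'E'
from h import *
rows([.4592,.0852,.043],97.4)
E
```

```text
time_s: 7.25
position: [0.4591, 0.0855, 0.1203]
tool_rot: [[-0.992, -0.129, 0.001], [-0.129, 0.992, -0.0], [-0.001, -0.0, -1.0]]
ft_force: [0.8, -0.2, -0.4]
grip_width: 0.0427
gripper_force: 0.0
tool yaw 97.38910642299459 turn 0.01089357700541882 frac az -6.051987225232678e-05
t 7.25 pos [0.4591 0.0855 0.1203] shift [-0.0, -0.0005, 0.1545] dist 0.07727327847989748
```

```bash
python3 -m handwheel '[[[0,0,0.06],[0,0,0]],[[0,0,0.12],[0,0,0]],[[0,0,0.154],[0,0,0]],[[0,0,0.154],[0,0,0]],[[0,0,0.154],[0,0,0]]]'
python3 -m handwheel '[[[0,0,0],[0,0,0]],[[0,0,0],[0,0,0]],[[0,0,0],[0,0,0]],[[0,0,0],[0,0,0]],[[0,0,0],[0,0,0]]]' 0 30
python3 -c "
from h import *
print(np.round(observe()['ft_force'],2))"
```

```text
time_s: 7.75
position: [0.4589, 0.0856, 0.0436]
tool_rot: [[-0.992, -0.129, 0.001], [-0.129, 0.992, -0.0], [-0.001, -0.0, -1.0]]
ft_force: [0.1, 0.2, 0.2]
grip_width: 0.0431
gripper_force: 0.0
time_s: 8.25
position: [0.4587, 0.0859, 0.0442]
tool_rot: [[-0.992, -0.129, 0.002], [-0.129, 0.992, -0.0], [-0.002, -0.001, -1.0]]
ft_force: [-1.6, -0.7, 6.0]
grip_width: 0.0124
gripper_force: 33.3
[-1.59 -0.72  6.01]
```

```bash
python3 -m handwheel '[[[0,-0.006,0],[0,0,0]],[[0,-0.014,0],[0,0,0]],[[0,-0.022,0],[0,0,0]],[[0,-0.03,0],[0,0,0]],[[0,-0.038,0],[0,0,0]],[[0,-0.046,0],[0,0,0]],[[0,-0.054,0],[0,0,0]],[[0,-0.062,0],[0,0,0]],[[0,-0.068,0],[0,0,0]],[[0,-0.072,0],[0,0,0]]]'
python3 -m handwheel '[[[0,-0.003,0],[0,0,0]],[[0,-0.008,0],[0,0,0]],[[0,-0.014,0],[0,0,0]],[[0,-0.022,0],[0,0,0]],[[0,-0.03,0],[0,0,0]],[[0,-0.038,0],[0,0,0]],[[0,-0.046,0],[0,0,0]],[[0,-0.054,0],[0,0,0]],[[0,-0.062,0],[0,0,0]],[[0,-0.07,0],[0,0,0]]]'
```

```text
time_s: 9.25
position: [0.4633, 0.0502, 0.0442]
tool_rot: [[-0.992, -0.129, 0.002], [-0.129, 0.992, 0.0], [-0.002, -0.0, -1.0]]
ft_force: [-1.0, 1.7, 7.3]
grip_width: 0.012
gripper_force: 33.3
time_s: 10.25
position: [0.4677, 0.0158, 0.0441]
tool_rot: [[-0.992, -0.129, 0.002], [-0.129, 0.992, 0.0], [-0.002, 0.0, -1.0]]
ft_force: [-0.3, 4.0, 7.2]
grip_width: 0.0122
gripper_force: 33.4
```

```bash
python3 -m handwheel '[[[0,-0.006,0],[0,0,0]],[[0,-0.011,0],[0,0,0]],[[0,-0.016,0],[0,0,0]],[[0,-0.02,0],[0,0,0]],[[0,-0.024,0],[0,0,0]],[[0,-0.028,0],[0,0,0]],[[0,-0.032,0],[0,0,0]],[[0,-0.036,0],[0,0,0]],[[0,-0.04,0],[0,0,0]],[[0,-0.044,0],[0,0,0]]]'
python3 -m handwheel '[[[0,-0.003,0],[0,0,0]],[[0,-0.006,0],[0,0,0]],[[0,-0.01,0],[0,0,0]],[[0,-0.014,0],[0,0,0]],[[0,-0.018,0],[0,0,0]],[[0,-0.022,0],[0,0,0]],[[0,-0.026,0],[0,0,0]],[[0,-0.03,0],[0,0,0]],[[0,-0.034,0],[0,0,0]],[[0,-0.038,0],[0,0,0]]]'
```

```text
time_s: 11.25
position: [0.4705, -0.0057, 0.0441]
tool_rot: [[-0.992, -0.129, 0.002], [-0.129, 0.992, 0.001], [-0.002, 0.001, -1.0]]
ft_force: [-0.2, 5.5, 7.8]
grip_width: 0.0122
gripper_force: 33.4
time_s: 12.25
position: [0.4729, -0.0245, 0.0441]
tool_rot: [[-0.992, -0.129, 0.002], [-0.129, 0.992, 0.001], [-0.002, 0.001, -1.0]]
ft_force: [0.1, 6.7, 7.6]
grip_width: 0.0121
gripper_force: 33.4
```

```bash
python3 -m handwheel '[[[0,-0.002,0],[0,0,0]],[[0,-0.004,0],[0,0,0]],[[0,-0.006,0],[0,0,0]],[[0,-0.008,0],[0,0,0]]]'
```

```text
time_s: 12.65
position: [0.4735, -0.0284, 0.0442]
tool_rot: [[-0.992, -0.129, 0.002], [-0.129, 0.992, 0.001], [-0.002, 0.001, -1.0]]
ft_force: [-0.1, 5.9, 6.9]
grip_width: 0.012
gripper_force: 33.4
```

```bash
python3 -m handwheel '[[[0,-0.002,0],[0,0,0]],[[0,-0.004,0],[0,0,0]],[[0,-0.006,0],[0,0,0]],[[0,-0.006,0],[0,0,0]]]'
```

```text
time_s: 13.05
position: [0.4738, -0.0315, 0.0442]
tool_rot: [[-0.992, -0.129, 0.002], [-0.129, 0.992, 0.001], [-0.002, 0.0, -1.0]]
ft_force: [-1.0, 4.7, 7.5]
grip_width: 0.0124
gripper_force: 33.4
```

```bash
python3 -m handwheel '[[[0,-0.002,0],[0,0,0]],[[0,-0.004,0],[0,0,0]],[[0,-0.006,0],[0,0,0]],[[0,-0.008,0],[0,0,0]]]'
```

```text
time_s: 13.45
position: [0.4743, -0.0354, 0.0441]
tool_rot: [[-0.992, -0.129, 0.002], [-0.129, 0.992, 0.001], [-0.002, 0.001, -1.0]]
ft_force: [0.0, 5.3, 7.9]
grip_width: 0.012
gripper_force: 33.4
```

```bash
python3 -m handwheel '[[[0,-0.002,0],[0,0,0]],[[0,-0.004,0],[0,0,0]],[[0,-0.006,0],[0,0,0]]]'
```

```text
time_s: 13.75
position: [0.4747, -0.0383, 0.0441]
tool_rot: [[-0.992, -0.129, 0.002], [-0.129, 0.992, 0.001], [-0.002, 0.001, -1.0]]
ft_force: [1.0, 5.2, 7.8]
grip_width: 0.0121
gripper_force: 33.4
```

```bash
python3 -m handwheel '[[[0,-0.002,0],[0,0,0]],[[0,-0.004,0],[0,0,0]],[[0,-0.006,0],[0,0,0]],[[0,-0.008,0],[0,0,0]]]'
```

```text
time_s: 14.15
position: [0.4752, -0.0423, 0.0441]
tool_rot: [[-0.992, -0.129, 0.002], [-0.129, 0.992, 0.001], [-0.002, 0.001, -1.0]]
ft_force: [-1.0, 6.5, 8.4]
grip_width: 0.0124
gripper_force: 33.4
```

```bash
python3 -m handwheel '[[[0,-0.002,0],[0,0,0]],[[0,-0.004,0],[0,0,0]]]'
```

```text
time_s: 14.35
position: [0.4755, -0.0443, 0.0441]
tool_rot: [[-0.992, -0.129, 0.002], [-0.129, 0.992, 0.001], [-0.002, 0.001, -1.0]]
ft_force: [-0.4, 4.4, 7.5]
grip_width: 0.0121
gripper_force: 33.4
```

```bash
python3 -m handwheel '[[[0,-0.002,0],[0,0,0]],[[0,-0.004,0],[0,0,0]],[[0,-0.006,0],[0,0,0]],[[0,-0.008,0],[0,0,0]]]'
```

```text
time_s: 14.75
position: [0.476, -0.0482, 0.0441]
tool_rot: [[-0.992, -0.129, 0.002], [-0.129, 0.992, 0.001], [-0.002, 0.001, -1.0]]
ft_force: [0.6, 5.2, 8.5]
grip_width: 0.0121
gripper_force: 33.4
```

```bash
python3 -m handwheel '[[[0,-0.002,0],[0,0,0]],[[0,-0.004,0],[0,0,0]]]'
```

```text
time_s: 14.95
position: [0.4763, -0.0502, 0.0441]
tool_rot: [[-0.992, -0.129, 0.002], [-0.129, 0.992, 0.001], [-0.002, 0.001, -1.0]]
ft_force: [0.7, 5.9, 7.6]
grip_width: 0.0119
gripper_force: 33.4
```

```bash
python3 -m handwheel '[[[0,-0.002,0],[0,0,0]],[[0,-0.004,0],[0,0,0]],[[0,-0.006,0],[0,0,0]],[[0,-0.006,0],[0,0,0]]]'
```

```text
time_s: 15.35
position: [0.4767, -0.0533, 0.0441]
tool_rot: [[-0.992, -0.129, 0.002], [-0.129, 0.992, 0.001], [-0.002, 0.0, -1.0]]
ft_force: [-1.0, 4.5, 7.9]
grip_width: 0.012
gripper_force: 33.4
```

```bash
python3 - <<'E'
from h import *
c=camera_params('wrist');s=observe();p,d=get_image('wrist');np.savez('pics/w4.npz',p=p,d=d,**c);cv2.imwrite('pics/w4.png',p[:,:,::-1])
X=cloud(load('pics/w4.npz')).reshape(-1,3)*1000
th=np.radians(7.4);o=np.array([562.1,-47.6]);ex=np.array([np.cos(th),np.sin(th)]);ey=np.array([-ex[1],ex[0]])
e=X[:,:2]-o;b=np.c_[e@ex,e@ey,X[:,2]];b=b[np.isfinite(b[:,0])]
for x0 in(-30,20,35):
    q=b[abs(b[:,0]-x0)<4];print(x0,[(y,int(np.median(q[abs(q[:,1]-y)<1,2]))) for y in range(-90,50,3) if (abs(q[:,1]-y)<1).any()])
E
```

```text
-30 [(-6, 38), (-3, 35), (0, 36), (3, 35), (6, 11), (9, 12), (12, 12), (15, 12)]
20 []
35 []
```

View pics/w4.png

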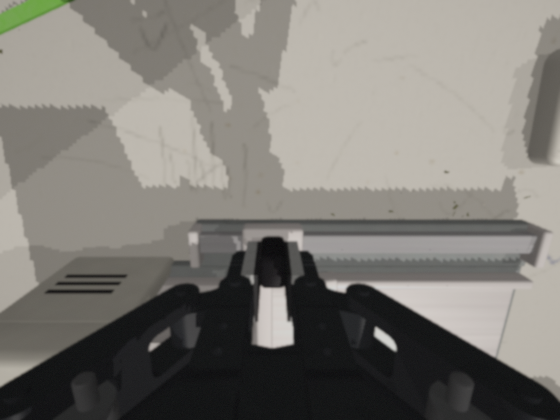

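The picture shows only the gripped keeper at (272,265); the blocks are hidden by the fingers. I'll keep feeling forward.

```bash
python3 -m handwheel '[[[0,-0.002,0],[0,0,0]],[[0,-0.004,0],[0,0,0]],[[0,-0.004,0],[0,0,0]]]'
```

```text
time_s: 15.7
position: [0.4769, -0.0553, 0.0441]
tool_rot: [[-0.992, -0.129, 0.002], [-0.129, 0.992, 0.001], [-0.002, 0.0, -1.0]]
ft_force: [0.2, 4.2, 7.5]
grip_width: 0.012
gripper_force: 33.4
```

```bash
python3 -m handwheel '[[[0,-0.002,0],[0,0,0]],[[0,-0.004,0],[0,0,0]],[[0,-0.006,0],[0,0,0]],[[0,-0.006,0],[0,0,0]]]'
python3 - <<'E'
from h import *
th=np.radians(7.4);o=np.array([562.1,-47.6]);ex=np.array([np.cos(th),np.sin(th)]);ey=np.array([-ex[1],ex[0]])
print((np.array(observe()['position'][:2])*1000-o)@np.c_[ex,ey])
for n in('scene','side'):
    c=camera_params(n);p,d=get_image(n);np.savez(f'pics/{n}5.npz',p=p,d=d,**c)
    X=cloud(load(f'pics/{n}5.npz')).reshape(-1,3)*1000
    e=X[:,:2]-o;b=np.c_[e@ex,e@ey,X[:,2]];b=b[np.isfinite(b[:,0])]
    q=b[(b[:,2]>57)&(b[:,2]<66)&(abs(b[:,0])<50)&(abs(b[:,1]+40)<50)];print(n,len(q),len(q) and np.percentile(q,[2,98],axis=0).round(1).tolist())
    q=b[(b[:,2]>88)&(b[:,2]<96)&(abs(b[:,0])<60)&(abs(b[:,1]+90)<60)];print(' head',len(q) and np.percentile(q,[1,99],axis=0).round(1).tolist())
    q=b[(b[:,2]>20)&(b[:,2]<27)&(abs(b[:,0]-54)<8)&(abs(b[:,1]-140)<60)];print(' lip',len(q) and np.percentile(q,[1,99],axis=0).round(1).tolist())
E
```

```text
time_s: 16.1
position: [0.4769, -0.0558, 0.0441]
tool_rot: [[-0.992, -0.128, 0.001], [-0.128, 0.992, 0.005], [-0.002, 0.005, -1.0]]
ft_force: [2.0, 21.5, 10.7]
grip_width: 0.0122
gripper_force: 33.8
[-85.52240377   2.86175886]
scene 186 [[-46.8, -42.6, 57.3], [41.3, -5.7, 64.0]]
 head [[-58.7, -129.4, 88.6], [57.3, -61.9, 94.9]]
 lip [[51.4, 111.6, 21.0], [51.4, 111.6, 21.0]]
side 35 [[-40.4, -11.8, 59.6], [38.8, -7.5, 61.5]]
 head [[-58.8, -131.7, 88.3], [58.5, -66.3, 93.1]]
 lip [[50.8, 81.6, 20.6], [57.0, 163.6, 23.7]]
```

The stop is firm at 21.5 N after 0.5 mm of advance. I'll hold briefly, relax to about zero load, then release.

```bash
python3 -m handwheel '[[[0,0,0],[0,0,0]],[[0,0,0],[0,0,0]],[[0,0,0],[0,0,0]],[[0,0,0],[0,0,0]],[[0,0,0],[0,0,0]]]'
python3 -m handwheel '[[[0,0.001,0],[0,0,0]],[[0,0.002,0],[0,0,0]],[[0,0.003,0],[0,0,0]],[[0,0.003,0],[0,0,0]]]'
```

```text
time_s: 16.7
position: [0.4769, -0.0558, 0.0441]
tool_rot: [[-0.992, -0.129, 0.001], [-0.129, 0.992, 0.005], [-0.002, 0.005, -1.0]]
ft_force: [1.9, 20.3, 11.1]
grip_width: 0.0122
gripper_force: 33.8
time_s: 17.1
position: [0.4769, -0.0556, 0.0441]
tool_rot: [[-0.992, -0.129, 0.001], [-0.129, 0.992, 0.002], [-0.002, 0.002, -1.0]]
ft_force: [-0.5, 11.0, 9.4]
grip_width: 0.0121
gripper_force: 33.6
```

```bash
python3 -m handwheel '[[[0,0.001,0],[0,0,0]],[[0,0.002,0],[0,0,0]],[[0,0.0027,0],[0,0,0]],[[0,0.0027,0],[0,0,0]]]'
python3 -m handwheel '[[[0,0,0],[0,0,0]],[[0,0,0],[0,0,0]],[[0,0,0],[0,0,0]],[[0,0,0],[0,0,0]],[[0,0,0],[0,0,0]]]' 0.5
python3 -m handwheel '[[[0,0,-0.05],[0,0,0]],[[0,0,-0.13],[0,0,0]],[[0,0,-0.22],[0,0,0]],[[0,0.1,-0.3],[0,0,0]],[[0,0.18,-0.3],[0,0,0]],[[-0.1,0.18,-0.3],[0,0,0]],[[-0.18,0.18,-0.3],[0,0,0]],[[-0.18,0.18,-0.3],[0,0,0]],[[-0.18,0.18,-0.3],[0,0,0]],[[-0.18,0.18,-0.3],[0,0,0]]]'
python3 - <<'E'
from h import *
c=camera_params('wrist');s=observe();p,d=get_image('wrist');np.savez('pics/w6.npz',p=p,d=d,**c);cv2.imwrite('pics/w6.png',p[:,:,::-1])
X=cloud(load('pics/w6.npz')).reshape(-1,3)*1000
th=np.radians(7.4);o=np.array([562.1,-47.6]);ex=np.array([np.cos(th),np.sin(th)]);ey=np.array([-ex[1],ex[0]])
e=X[:,:2]-o;b=np.c_[e@ex,e@ey,X[:,2]];b=b[np.isfinite(b[:,0])]
def box(n,lo,hi):
    q=b[((b>lo)&(b<hi)).all(1)]
    r=cv2.minAreaRect(q[:,:2].astype(np.float32));print(n,len(q),np.percentile(q,[1,99],axis=0).round(1).tolist(),np.round(r[0],1),np.round(r[1],1),round(r[2],2))
box('blocktops',[-60,-65,58],[60,15,65]);box('keeper',[-38,-20,33],[38,25,39]);box('grip',[-105,-15,57],[-65,25,66])
for x0 in(-30,0,30):
    q=b[abs(b[:,0]-x0)<4];print(x0,[(y,int(np.median(q[abs(q[:,1]-y)<1,2]))) for y in range(-62,20,2) if (abs(q[:,1]-y)<1).any()])
E
```

```text
time_s: 17.5
position: [0.477, -0.0555, 0.0441]
tool_rot: [[-0.992, -0.129, 0.002], [-0.129, 0.992, 0.0], [-0.002, 0.0, -1.0]]
ft_force: [0.3, 4.0, 7.4]
grip_width: 0.0121
gripper_force: 33.4
time_s: 18.0
position: [0.4765, -0.056, 0.0432]
tool_rot: [[-0.992, -0.129, -0.0], [-0.129, 0.992, 0.0], [0.0, 0.0, -1.0]]
ft_force: [0.4, -0.0, -0.2]
grip_width: 0.0429
gripper_force: 0.0
time_s: 19.0
position: [0.5533, 0.0448, 0.1931]
tool_rot: [[-0.992, -0.129, -0.001], [-0.129, 0.992, 0.0], [0.001, 0.0, -1.0]]
ft_force: [0.9, 0.2, 0.9]
grip_width: 0.0427
gripper_force: 0.0
blocktops 4757 [[-45.3, -63.7, 58.5], [44.4, -7.2, 63.6]] [  0.  -35.8] [119.5  58.2] 0.12
keeper 808 [[-37.5, -7.7, 33.5], [36.9, 2.9, 38.4]] [ 0.  -2.3] [75.8 11.3] 0.25
grip 329 [[-93.2, -3.5, 57.5], [-75.9, 9.5, 63.2]] [-84.6   2.6] [17.4 14. ] 0.02
-30 [(-62, 90), (-60, 80), (-58, 61), (-56, 61), (-54, 62), (-52, 61), (-50, 61), (-48, 61), (-46, 62), (-44, 62), (-42, 61), (-40, 61), (-38, 46), (-36, 35), (-22, 60), (-20, 61), (-18, 62), (-16, 62), (-14, 62), (-12, 62), (-10, 62), (-8, 51), (-6, 36), (-4, 36), (-2, 35), (0, 34), (2, 30), (4, 12), (6, 11), (8, 12), (10, 12), (12, 12), (14, 12), (16, 12), (18, 12)]
0 [(-62, 88), (-60, 78), (-58, 61), (-56, 61), (-54, 62), (-52, 62), (-50, 62), (-48, 61), (-46, 61), (-44, 62), (-42, 62), (-40, 62), (-38, 48), (-36, 51), (-22, 60), (-20, 62), (-18, 61), (-16, 62), (-14, 62), (-12, 62), (-10, 61), (-8, 51), (-6, 36), (-4, 36), (-2, 35), (0, 34), (2, 31), (4, 12), (6, 11), (8, 11), (10, 12), (12, 12), (14, 12), (16, 11), (18, 12)]
30 [(-62, 89), (-60, 81), (-58, 61), (-56, 61), (-54, 62), (-52, 62), (-50, 61), (-48, 62), (-46, 62), (-44, 61), (-42, 62), (-40, 61), (-38, 50), (-36, 46), (-22, 61), (-20, 61), (-18, 61), (-16, 62), (-14, 61), (-12, 61), (-10, 62), (-8, 51), (-6, 35), (-4, 36), (-2, 36), (0, 35), (2, 32), (4, 12), (6, 11), (8, 11), (10, 12), (12, 12), (14, 12), (16, 11), (18, 12)]
```

View pics/w6.png

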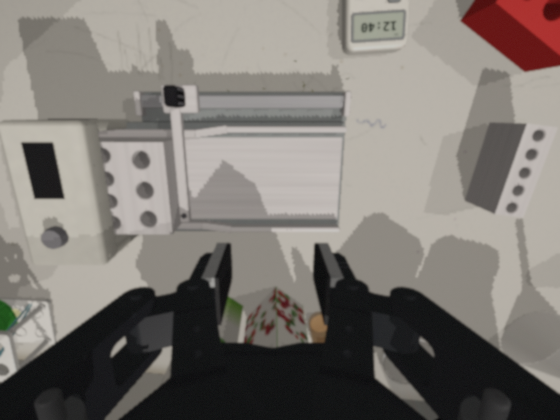

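The picture shows the spare at (143,185) flush with the fitted block, which is partly under the head. The keeper bar at (180,165) lies on the spare's side, and the narrow block at (515,168) is where it was.

```bash
python3 -c "
from rig import *
print(close_job())"
```

```text
the job is handed in; nothing more can be done
None
```

The job is handed in but no verdict came back: the spare block stands in the bay, the row was felt firm against the hidden stop at about 20 N, the last picture shows no gap and the keeper up against the spare, and the narrow block was never touched.

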